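Roll the forming bar into the V-block

TASK

Two round aluminium forming bars lie on the bench, one on each side of the low steel V-block. Roll the thicker one along the bench by pushing its side with the fingertips, up the block's run-up and into the V, so that it comes to rest seated in the groove with neither end sticking out past the block. It must roll there on the bench, never pinched, carried or lifted; leave the thinner bar and the other things where they are.

Things in the scene. Friction and masses are not known exactly. Their poses are not given: they have to be found in the camera images.
- vee_block: Fixed low V-block of dark steel plate. Origin on the bench under the middle of the groove; z up, y along the groove, x across. Plate y = -100 to +100 mm; ears up to 7 mm high reach y = +-130. On each side a straight run-up rises from the bench at x = +-70 mm to a crest 13 mm high at x = +-15.6 mm; between the crests the 120 degree V goes down to 4 mm at x = 0.
- vee_seat (a point): Where the middle of the thick bar's axis lies when it is seated centrally: over the middle of the groove, 33 mm above the bench (on a crest the bar's axis is 38 mm above the bench). Axes as the V-block.
- thick_bar: Thicker polished aluminium bar, 50 mm diameter, 150 mm long, 0.2 to 0.45 kg. Origin mid-length on its axis; own y along the axis (x, z turn as it rolls). Starts on either side of the block, 175 to 210 mm from the groove, within 12 mm of its middle, up to 0.2 rad off parallel. Rolls easily, soon stops on the flat, rolls back down the run-up if let go; slippery (friction about 0.35).
- thin_bar: The thinner bar of the same make, 30 mm in diameter, 150 mm long, lying on the other side of the V-block; origin at its middle on its axis, own y along the axis. To be left alone.
- tape_roll: Bystander: roll of masking tape lying flat, 100 mm across, 25 mm high, origin under its centre.
- wax_cake: Bystander: cake of yellow wax, 36 x 56 x 22 mm, origin under its centre.
- white_spool: Bystander: spool of black thread with white flanges, 52 mm across, 62 mm high, upright, origin under its centre.
- red_spool: Bystander: spool of red thread, 52 mm across, 74 mm high, upright, origin under its centre.
- cap_jar: Bystander: clear jar with a pink cap, 68 mm across, 86 mm high, origin under its centre.
- bone_folder: Bystander: flat bone folder, 22 x 135 x 8 mm, origin under its centre.
Mind the look-alikes: they are no part of the job. Leave any green or pink look-alike of the thick_bar alone.

How it is judged:
By the outcome, as a careful person would: the job done as asked, in the order asked, and still so for the second after the job is handed in, with the robot touching nothing.
It also fails if it takes over 48 s, if anything falls off the work surface, if the arm or the gripper's body presses on something with over 40 N, if the wrist force passes 120 N, or if a joint passes its speed limit or range.

ROBOT

A 6-joint arm with a two-finger parallel gripper is mounted at the origin on a cart in front of the work surface, level with it; the furniture and walls round the work are solid. World frame = base frame: x ahead of the robot, y to its left, z up, the work surface at z = 0. Lengths are in mm, angles in degrees, forces in N, time in s.
With the tool pointing down it reaches from about 350 to 850 mm from the base axis. Payload 8.1 kg.
Tool frame: the origin (TCP) lies midway between the tips of the shut fingers; the grasp point (between the pads) lies 19 mm behind it; z points along the fingers, y is the direction in which the jaws open and shut (so a half turn about z gives the same grasp; the last joint's range is limited). The gripper opens to 85 mm and grips with 20 to 120 N. Pads are 22 mm wide; open, the fingers measure 114 mm over their backs; the gripper's body (76 mm by 85 mm) begins 54 mm behind the grasp point. The pads swing forward as they close: fully open they stand 13 mm farther back than shut.
Start: joints at [-4.893, 7.471, 85.268, -0, 87.261, -4.893], TCP at [600.004, 0.022, 231.292] pointing down, gripper open.
Joint ranges: [-169.43, 169.43], [-51.17, 129.36], [1.28, 143.12], [-76.62, 256.62], [0, 156.53], [-152.29, 152.29]. Speed limits (degrees/s): [136.94, 136.94, 159.86, 180, 180, 180].

INTERFACE

Orientations are given as [roll, pitch, yaw] about the fixed x, y, z axes, in that order (R = Rz(yaw) Ry(pitch) Rx(roll)).
In Python, from bench import r gives the robot as it stands.
- The arm moves only by the shell command python3 -m jog 'ROWS' [FORCE]. ROWS is JSON, a list of rows, each a list of 5 numbers: the shift along the tool's x, y, z in m, then the turn about the tool's z in rad, then the opening, from 0 (shut) to 1 (fully open). A call has 1 to 20 rows; each row is the pose to reach, as a shift and turn from the pose measured when the call began, along the tool's axes at that moment; what a row does not reach only later rows make up. A row lasts 1/10 s, in which the tool goes at most 50 mm and 8.59 degrees, less where a joint would pass 70% of its speed; a pose out of reach is approached as far as the arm can. A call with a gripper value outside its range is refused whole. The fingers move at their own pace and stop on an object; FORCE is the grip in N (left out, the last holds). Time passes only in rows, so rows that repeat a pose let the fingers close. It gives the time, the measured TCP pose, the force and the opening at its end, in the units of the state.
- r.sense(): the state, without advancing time (a new reading comes with each control period).
- r.snapshot(name): name is "scene" or "side" or "wrist"; returns a dict with "pixels" (420x560x3 uint8, red, green, blue), "K" (3x3 intrinsics, pixels), "R" (3x3) and "t" (3): a world point X has camera coordinates R X + t. Camera axes: x right, y down, z forward; pixel columns grow to the right and rows downward; lengths in mm; the calibration is good to about 2 mm. A picture is of the moment at which its call begins. There is no depth.
- r.hand_in(): hands the job in, once; it reports no verdict.
The state is a dict: "time": time; "joint_pos": joint angles; "qd": joint speeds; "joint_efforts": joint torques, N m; "tool_pos": TCP position; "tcp_rot": TCP orientation; "ft_force": force on the tool from outside, world axes, zero at the start; "wrist_torque": the same for the moment, N m; "finger_gap": finger opening in mm.
Only numpy, scipy, OpenCV 4.12 (cv2) and the standard library are available. Lean on these libraries where they do the work, as an engineer would, in place of code of your own. Each camera call takes 0.05 s, during which the arm holds its last target.

## Working session

There is one attempt and no reset: what is moved stays moved. The work goes in short steps, Python scripts to look and compute and a shell command to move; the robot and the scene stay as the last step left them, time stands still between calls to the robot, and variables do not carry over. Pictures are saved under pics/ and viewed, and the job is handed in when it is done.

```bash
ls; mkdir -p pics
python3 - <<'E'
from bench import r
import cv2
print(r.sense())
for n in("scene","side","wrist"):
    s=r.snapshot(n); cv2.imwrite(f"pics/{n}0.png",s["pixels"][:,:,::-1]); print(n,s["K"],s["R"],s["t"])
E
```

```text
pics
{'time': 0.0, 'joint_pos': array([-4.89554118e+00,  7.51408697e+00,  8.53291797e+01, -1.19722264e-03,
        8.72610879e+01, -4.89378600e+00]), 'qd': array([-0.04599909,  0.04917026,  0.00543492,  0.00392947, -0.05453743,
       -0.02113584]), 'joint_efforts': array([-1.90700346e-03, -5.69404185e+01, -5.00557995e+01, -2.19391650e-04,
        1.44415747e-02,  7.24149572e-05]), 'tool_pos': array([5.99455770e+02, 3.53274245e-02, 2.30256025e+02]), 'tcp_rot': array([-1.79895924e+02, -7.71098017e-03,  8.99982961e+01]), 'ft_force': array([-0.25463989,  0.57451032,  0.46451926]), 'wrist_torque': array([-0.03696167, -0.06792258, -0.01240913]), 'finger_gap': 85.53296807334068}
scene [[423.75958299   0.         278.51551937]
 [  0.         423.75958299 215.34748438]
 [  0.           0.           1.        ]] [[ 0.48376097 -0.87509486  0.01357616]
 [-0.481727   -0.27919015 -0.83065754]
 [ 0.73069448  0.39529969 -0.55661812]] [-299.66392918  313.61113545  768.30136948]
side [[404.44914337   0.         277.02628196]
 [  0.         404.44914337 210.46562197]
 [  0.           0.           1.        ]] [[-0.99786094 -0.06490659 -0.00778999]
 [-0.01933738  0.40689812 -0.91326885]
 [ 0.0624469  -0.91116467 -0.40728286]] [540.53560011  74.23488593 884.68645945]
wrist [[314.69105508   0.         279.94030413]
 [  0.         314.69105508 203.66993605]
 [  0.           0.           1.        ]] [[ 9.99994918e-01 -3.33485807e-04 -3.17061268e-03]
 [ 6.43157057e-04 -9.52964437e-01  3.03081455e-01]
 [-3.12255449e-03 -3.03081954e-01 -9.52959380e-01]] [-598.57767548  -39.10884782  381.43775521]
```

View pics/scene0.png

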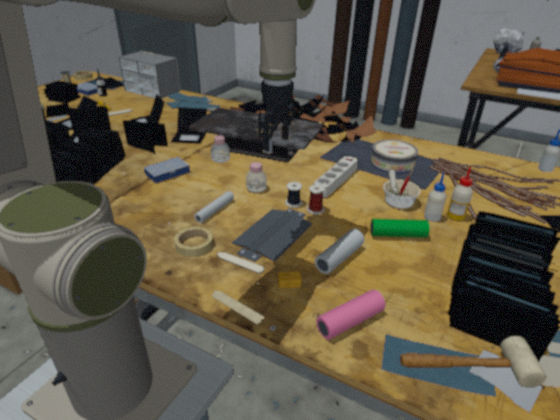

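View pics/side0.png

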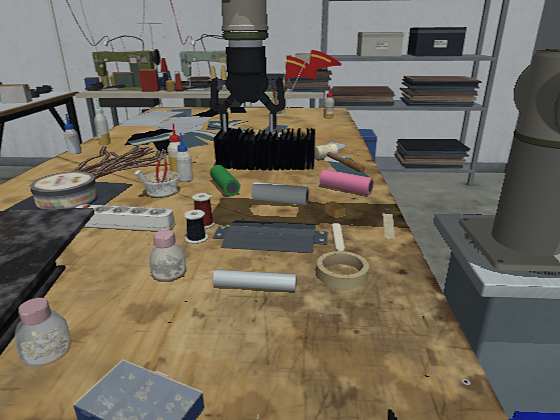

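View pics/wrist0.png

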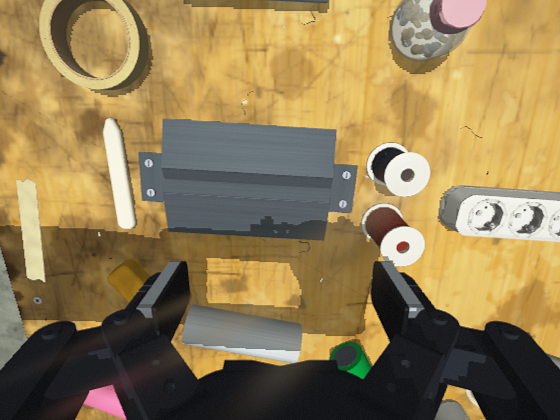

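```bash
cat > h.py <<'E'
import numpy as np,cv2
def ray(s,uv,z):
    K,R,t=map(np.array,(s["K"],s["R"],s["t"])); d=R.T@np.linalg.solve(K,[uv[0],uv[1],1.]); c=-R.T@t
    return c+d*(z-c[2])/d[2]
def proj(s,X):
    p=np.array(s["K"])@(np.array(s["R"])@np.array(X,float)+s["t"]); return p[:2]/p[2]
def crop(s,x0,y0,x1,y1,k): 
    return cv2.resize(np.ascontiguousarray(s["pixels"][y0:y1,x0:x1,::-1]),None,fx=k,fy=k,interpolation=cv2.INTER_CUBIC)
E
python3 - <<'E'
from bench import r
from h import *
s=r.snapshot("wrist"); cv2.imwrite("pics/w1.png",crop(s,120,100,380,370,2.2))
s=r.snapshot("scene"); cv2.imwrite("pics/s1.png",crop(s,170,180,410,350,3.3))
s=r.snapshot("side"); cv2.imwrite("pics/d1.png",crop(s,180,160,390,310,3.5))
E
```

```text
(no output)
```

View pics/w1.png

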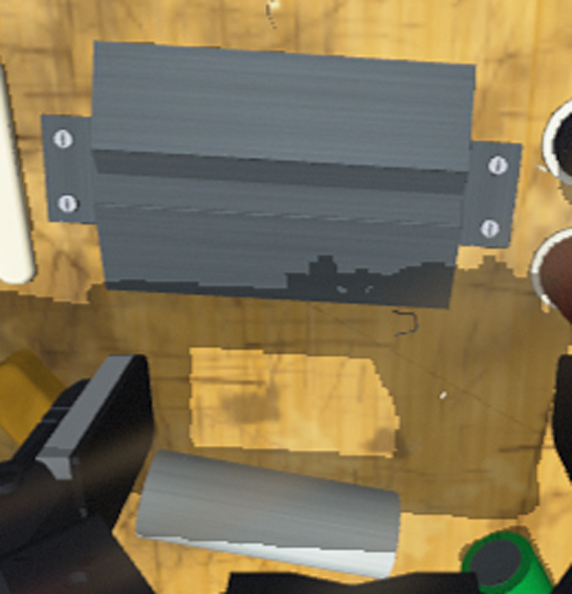

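View pics/s1.png

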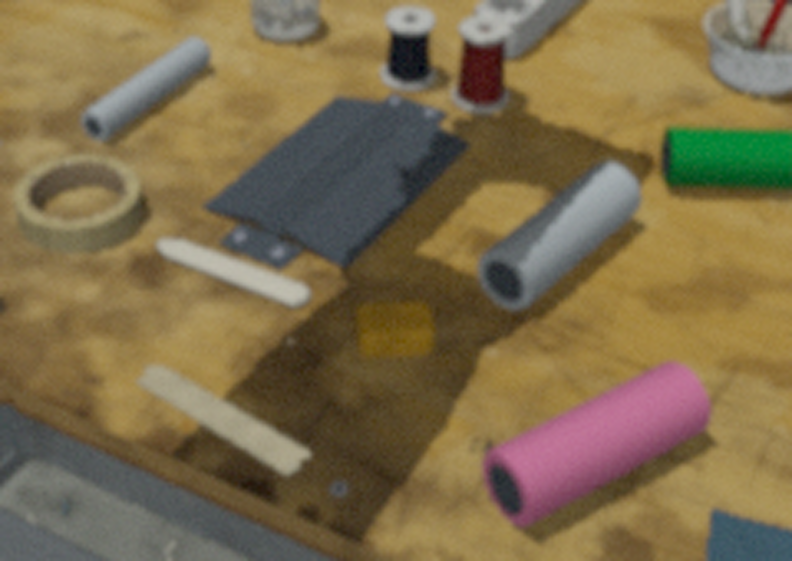

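View pics/d1.png

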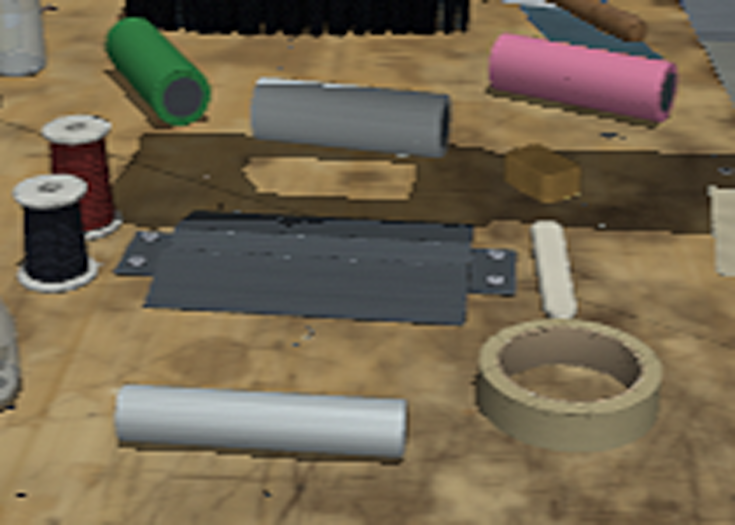

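Candidates: grey bar at scene (340,252) / wrist (242,333); grey bar at scene (215,207); green (400,228); pink (350,315). The enlarged crops show the grey bar at (340,252) is clearly the thicker of the two grey ones, so it is the target. It lies on the −y side of the block, between the block and the pink and green look-alikes. The wax cake is at scene (290,280), and the spools are past the far ear.

Run:
```python
from bench import r
from h import *
W=r.snapshot("wrist");S=r.snapshot("scene");D=r.snapshot("side")
w=lambda a,b:(a/2.2+120-.3,b/2.2+100-.3)
s=lambda a,b:(a/3.3+170-.35,b/3.3+180-.35)
d=lambda a,b:(a/3.5+180-.35,b/3.5+160-.35)
P=lambda n,X:print(n,np.round(X,1))
print("block corners z0")
c=[ray(W,w(*p),0) for p in((95,41),(475,65),(450,308),(107,290))]
for x in c:P('wc',x)
P('mean',np.mean(c,0)); 
sc=[ray(W,w(*p),7) for p in((63,139),(68,204),(498,165),(490,228))]
for x in sc:P('screw',x)
P('mean',np.mean(sc,0)); v=(sc[2]+sc[3]-sc[0]-sc[1]); print(np.degrees(np.arctan2(v[1],v[0])))
for q in (c[1]-c[0],c[2]-c[3]):print(np.degrees(np.arctan2(q[1],q[0])),np.linalg.norm(q))
cs=[ray(S,s(*p),0) for p in((206,207),(345,264),(468,146),(337,98))]
for x in cs:P('sc',x)
P('mean',np.mean(cs,0))
cd=[ray(D,d(*p),0) for p in((146,306),(464,324),(473,225),(193,212))]
for x in cd:P('dc',x)
P('mean',np.mean(cd,0))
print("bar")
P('S near cap',ray(S,s(505,281),25));P('D near cap',ray(D,d(447,124),25))
P('S far', ray(S,s(622,187),25))
P('D far',ray(D,d(254,114),25))
P('W near',ray(W,w(147,495),25));P('W far',ray(W,w(396,535),25))
print('others z0')
P('wax D',ray(D,d(545,175),10));P('green D cap',ray(D,d(185,98),25));P('pink D cap',ray(D,d(667,88),25));P('pink far',ray(D,d(492,65),25))
P('pink S cap',ray(S,s(505,488),25));P('green S l',ray(S,s(668,157),25));P('redspool',ray(D,d(85,225),0));P('white',ray(D,d(58,275),0))
P('wax',ray(S,s(396,332),11));P('folder',ray(S,s(305,295),4));P('folder',ray(S,s(162,245),4))
```

```text
block corners z0
wc [464.6  62.    0. ]
wc [663.7  49.7   0. ]
wc [656.4 -89.8   0. ]
wc [455.8 -78.5   0. ]
mean [560.1 -14.1   0. ]
screw [444.3  11.7   7. ]
screw [442.5 -24.4   7. ]
screw [677.7  -2.5   7. ]
screw [675.6 -38.2   7. ]
mean [560.  -13.4   7. ]
-3.425842414998236
-3.526730435123714 199.43730175288164
-3.228471116293206 200.99649743008666
sc [467.5  57.9   0. ]
sc [461.1 -75.    0. ]
sc [652.2 -89.4   0. ]
sc [661.5  46.3   0. ]
mean [560.6 -15.1   0. ]
dc [660.7  45.7   0. ]
dc [462.9  58.    0. ]
dc [454.6 -80.1   0. ]
dc [653.2 -91.6   0. ]
mean [557.9 -17.    0. ]
bar
S near cap [ 476.3 -200.6   25. ]
D near cap [ 472.8 -205.9   25. ]
S far [ 629. -235.   25.]
D far [ 624.3 -220.2   25. ]
W near [ 475.1 -201.5   25. ]
W far [ 625.9 -230.8   25. ]
others z0
wax D [ 401.  -146.1   10. ]
green D cap [ 684.6 -252.9   25. ]
pink D cap [ 292.7 -293.4   25. ]
pink far [ 433.8 -343.7   25. ]
pink S cap [ 297.3 -280.2   25. ]
green S l [ 687.6 -253.7   25. ]
redspool [725.5 -66.9   0. ]
white [726.    7.7   0. ]
wax [ 402.  -149.9   11. ]
folder [410.9 -69.2   4. ]
folder [406.1  57.1   4. ]
```

```bash
python3 -m jog '[[-0.03,-0.006,0,0.02,1],[-0.06,-0.012,0,0.04,1],[-0.09,-0.018,0.01,0.06,1],[-0.12,-0.026,0.02,0.08,1],[-0.15,-0.034,0.03,0.10,1],[-0.18,-0.042,0.04,0.13,1],[-0.21,-0.050,0.05,0.16,1],[-0.24,-0.056,0.06,0.18,1],[-0.263,-0.058,0.07,0.19,1],[-0.263,-0.058,0.08,0.19,1],[-0.263,-0.058,0.08,0.19,1],[-0.263,-0.058,0.08,0.19,1]]'
python3 - <<'E'
from bench import r
from h import *
print(r.sense()['tool_pos'],r.sense()['tcp_rot'],r.sense()['ft_force'])
D=r.snapshot("side");print(ray(D,(265,168),0))
W=r.snapshot("wrist");cv2.imwrite("pics/w2.png",crop(W,0,0,560,420,1.4)); cv2.imwrite("pics/d2.png",crop(D,160,60,440,270,2.8))
E
```

```text
time: 1.65
tool_pos: [542.0, -262.0, 151.1]
tcp_rot: [-180.0, -0.0, 79.2]
ft_force: [-0.1, -0.1, -0.2]
finger_gap: 85.9
[ 542.00744399 -261.99589809  151.08439309] [-1.79956365e+02 -3.57351752e-02  7.91575429e+01] [-0.11065727 -0.13303659 -0.18566496]
[ 6.16378136e+02 -5.11667317e+02  5.68434189e-14]
```

View pics/w2.png

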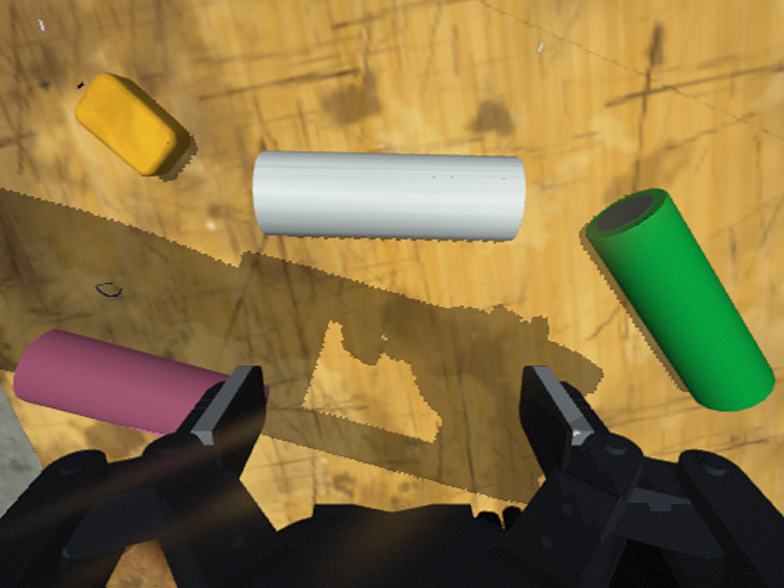

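View pics/d2.png

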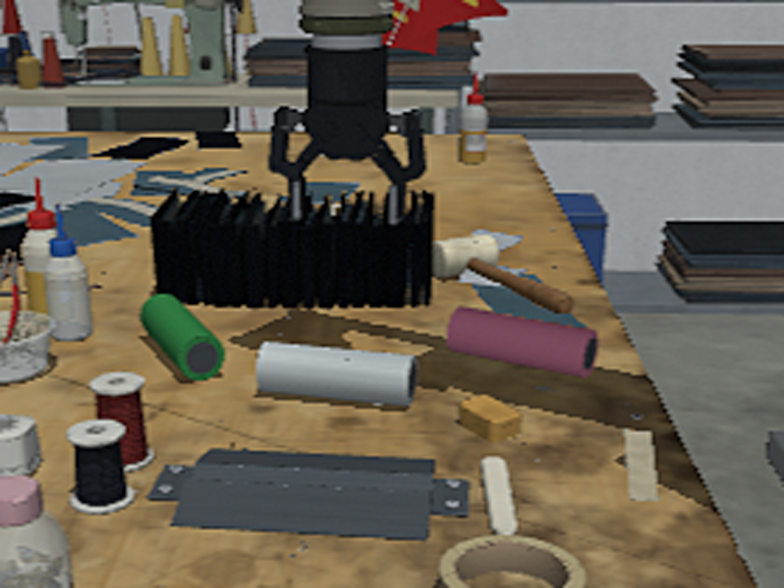

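Run:
```python
from bench import r
from h import *
W=r.snapshot("wrist")
p=lambda a,b,z:np.round(ray(W,(a/1.4,b/1.4),z),1)
print(p(255,194,25),p(524,198,25), 'silh', p(255,194,25)+0)
print('pink',p(266,392,25),p(240,375,25),p(45,330,40),p(15,372,25)); print('green',p(628,212,25),p(590,240,25))
# back-project fingertip px at guess heights to learn tip pos
for z in (150,158,164): print(z,p(262,367,z),p(525,367,z))
m=cv2.inRange(cv2.cvtColor(np.ascontiguousarray(W["pixels"]),cv2.COLOR_RGB2HSV),(0,0,90),(179,60,255))
m[:100]=0;m[180:]=0;m[:,:170]=0;m[:,390:]=0
c=max(cv2.findContours(m,0,1)[0],key=cv2.contourArea);print(cv2.minAreaRect(c),proj(W,(550.5,-216,25)))
b=cv2.minAreaRect(c);print(p(b[0][0]*1.4,b[0][1]*1.4,25))
```

```text
[ 470.4 -197.6   25. ] [ 629.6 -230.5   25. ] silh [ 470.4 -197.6   25. ]
pink [ 439.8 -330.2   25. ] [ 425.9 -314.    25. ] [ 322.  -253.3   40. ] [ 274.7 -282.8   25. ]
green [ 691.2 -250.8   25. ] [ 667.5 -264.    25. ]
150 [ 495.5 -252.8  150. ] [ 590.4 -270.9  150. ]
158 [ 498.9 -249.1  158. ] [ 588.5 -266.2  158. ]
164 [ 501.4 -246.3  164. ] [ 587.2 -262.6  164. ]
((276.8882141113281, 139.0826416015625), (194.4055633544922, 60.104068756103516), 1.3971810340881348) [279.31198963 142.18318955]
[ 549.  -213.1   25. ]
```

```bash
python3 -m jog '[[0,0,0.03,0,1],[0,0,0.06,0,1],[0,0,0.09,0,1],[0,0,0.11,0,1],[0,0,0.13,0,1],[0,0,0.143,0,1],[0,0,0.147,0,1],[0,0,0.147,0,1]]'
python3 - <<'E'
from bench import r
from h import *
D=r.snapshot("side")
W=r.snapshot("wrist");cv2.imwrite("pics/w3.png",crop(W,0,0,560,420,1.4)); cv2.imwrite("pics/d3.png",crop(D,160,60,440,270,2.8))
E
```

```text
time: 2.6
tool_pos: [542.9, -262.0, 5.1]
tcp_rot: [180.0, 0.0, 79.2]
ft_force: [0.0, 0.1, 0.8]
finger_gap: 85.7
```

View pics/w3.png

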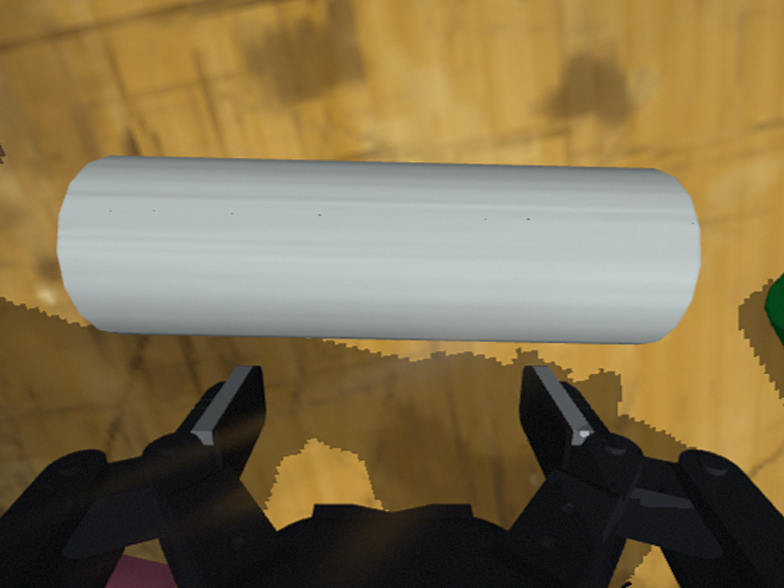

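View pics/d3.png

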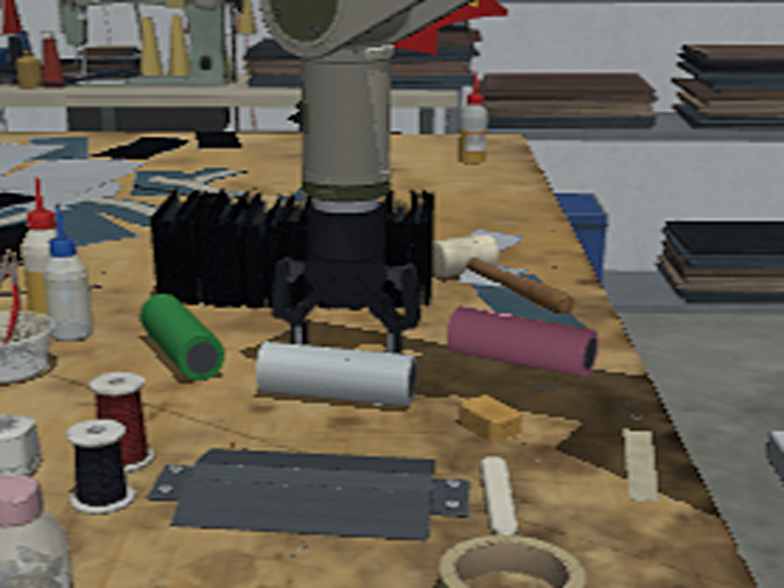

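```bash
python3 -m jog '[[0.004,0,0.001,0,1],[0.008,0,0.001,0,1],[0.012,0,0.001,0,1],[0.016,0,0.001,0,1],[0.020,0,0.001,0,1],[0.024,0,0.001,-0.009,1],[0.028,0,0.001,-0.018,1],[0.032,0,0.001,-0.027,1],[0.036,0,0.001,-0.036,1],[0.040,-0.0005,0.001,-0.045,1],[0.044,-0.001,0.001,-0.054,1],[0.048,-0.001,0.001,-0.063,1],[0.052,-0.0013,0.001,-0.072,1],[0.056,-0.0016,0.001,-0.081,1],[0.060,-0.002,0.001,-0.090,1],[0.064,-0.0024,0.001,-0.099,1],[0.068,-0.0028,0.001,-0.108,1],[0.072,-0.0033,0.001,-0.117,1],[0.076,-0.0038,0.001,-0.126,1],[0.080,-0.0043,0.001,-0.135,1]]'
python3 - <<'E'
from bench import r
from h import *
D=r.snapshot("side")
W=r.snapshot("wrist");cv2.imwrite("pics/w4.png",crop(W,0,0,560,420,1.4)); cv2.imwrite("pics/d4.png",crop(D,160,60,440,270,2.8))
print(r.sense()['tool_pos'],r.sense()['qd'])
E
```

```text
time: 4.7
tool_pos: [554.5, -182.9, 5.3]
tcp_rot: [179.8, 0.1, 87.0]
ft_force: [0.2, 0.1, -0.7]
finger_gap: 85.2
[ 554.44783797 -182.6647882     5.2256556 ] [-0.45438826  0.11141842 -0.18309938 -0.31723883 -0.07360364  0.1963772 ]
```

View pics/w4.png

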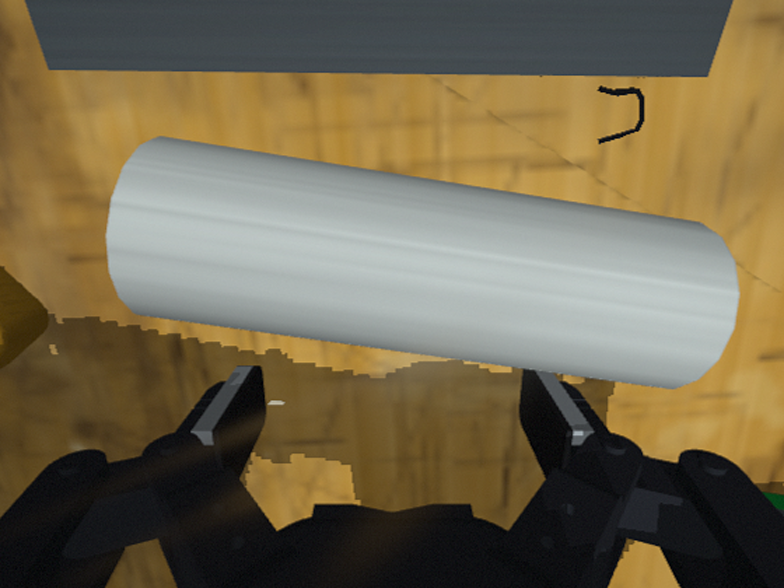

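View pics/d4.png

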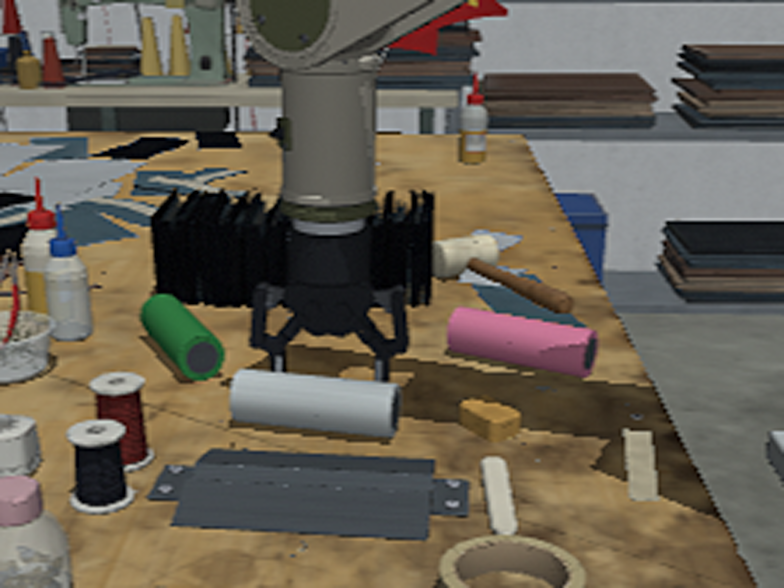

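```bash
cat >> h.py <<'E'
def bar(s,corners,z=25):
    # corners: silhouette corners px full-res near end (a,b), far end (c,d)
    a,b,c,d=[np.array(q,float) for q in corners]
    n=ray(s,(a+b)/2,z);f=ray(s,(c+d)/2,z);m=(n+f)/2;v=f-n
    g=np.array([.9982,-.0593]);nn=np.array([.0593,.9982]);e=m[:2]-np.array([560,-14.5])
    print("centre",np.round(m,1),"len",round(np.hypot(*v[:2]),1),"ang",round(np.degrees(np.arctan2(v[1],v[0])),2),"along groove",round(e@g,1),"across",round(e@nn,1))
E
python3 - <<'E'
from bench import r
from h import *
W=r.snapshot("wrist")
k=1.4
bar(W,[(160/k,137/k),(132/k,314/k),(708/k,224/k),(683/k,388/k)])
print(r.sense()['tool_pos'])
for p in((50,69),(709,76)):print(ray(W,np.array(p)/k,0))
E
```

```text
centre [ 567.3 -138.9   25. ] len 161.6 ang -11.64 along groove 14.6 across -123.7
[ 554.46463841 -182.939831      5.26887033]
[455.33644876 -77.12032664   0.        ]
[656.6621708  -89.68139802   0.        ]
```

```bash
python3 -m jog '[[-0.008,0,0,0,1],[-0.01,0,-0.02,0,1],[-0.01,0,-0.05,0,1],[-0.01,0,-0.08,-0.01,1],[0.02,0,-0.085,-0.02,1],[0.05,-0.001,-0.085,-0.03,1],[0.08,-0.002,-0.085,-0.04,1],[0.11,-0.003,-0.085,-0.05,1],[0.118,-0.003,-0.085,-0.05,1],[0.118,-0.003,-0.07,-0.05,1],[0.118,-0.003,-0.045,-0.05,1],[0.118,-0.003,-0.02,-0.05,1],[0.118,-0.003,0,-0.05,1],[0.118,-0.003,0,-0.05,1],[0.118,-0.003,0,-0.05,1]]'
python3 - <<'E'
from bench import r
from h import *
D=r.snapshot("side")
W=r.snapshot("wrist");S=r.snapshot("scene");cv2.imwrite("pics/s5.png",crop(S,170,160,410,340,3.3)); cv2.imwrite("pics/d5.png",crop(D,160,60,440,270,2.8))
E
```

```text
time: 6.35
tool_pos: [557.0, -66.0, 4.4]
tcp_rot: [180.0, 0.1, 89.8]
ft_force: [-0.2, -0.6, 0.1]
finger_gap: 85.1
```

View pics/s5.png

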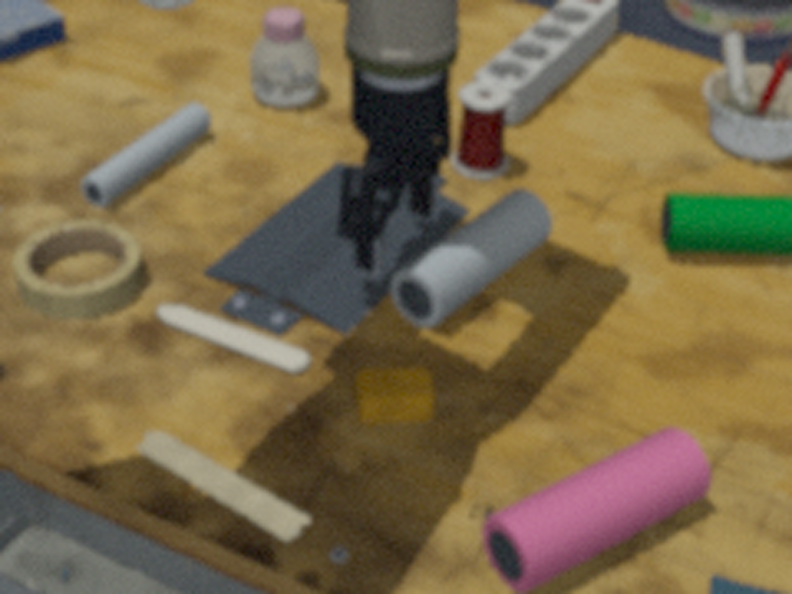

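View pics/d5.png

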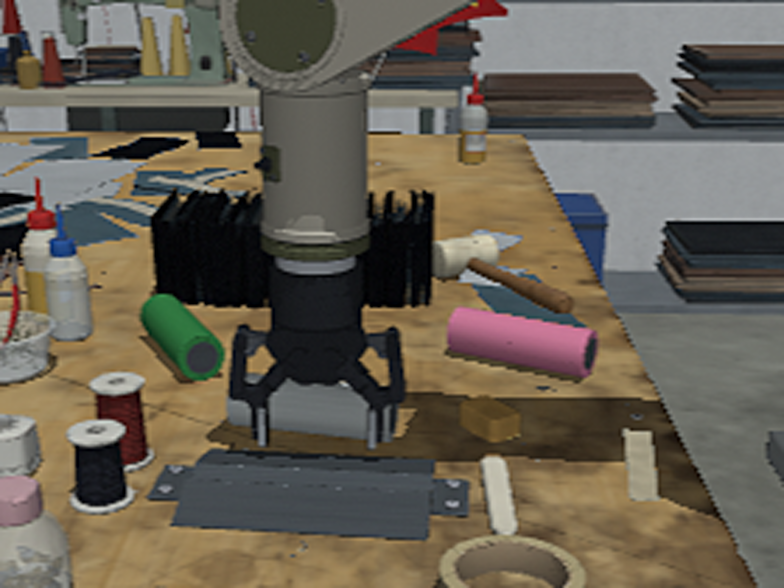

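Run:
```python
from bench import r
from h import *
S=r.snapshot("scene")
s=lambda a,b:np.array((a/3.3+170-.35,b/3.3+160-.35))
print(ray(S,s(415,299),25),ray(S,s(532,216),25))
```

```text
[ 493.52687261 -117.88949757   25.        ] [ 640.4771852  -152.05325922   25.        ]
```

```bash
python3 -m jog '[[-0.03,0,0,0,1],[-0.06,0,0,0,1],[-0.075,0,0,0,1],[-0.08,0,0,0,1]]'
python3 - <<'E'
from bench import r
from h import *
D=r.snapshot("side")
W=r.snapshot("wrist");S=r.snapshot("scene");cv2.imwrite("pics/s6.png",crop(S,170,160,410,340,3.3)); cv2.imwrite("pics/d6.png",crop(D,160,60,440,270,2.8))
print(r.sense()['tool_pos'])
E
```

```text
time: 6.95
tool_pos: [559.3, -147.2, 7.6]
tcp_rot: [179.6, 0.2, 89.7]
ft_force: [-0.8, 0.7, -0.0]
finger_gap: 85.7
[ 558.70992863 -145.15039031    6.82775415]
```

View pics/s6.png

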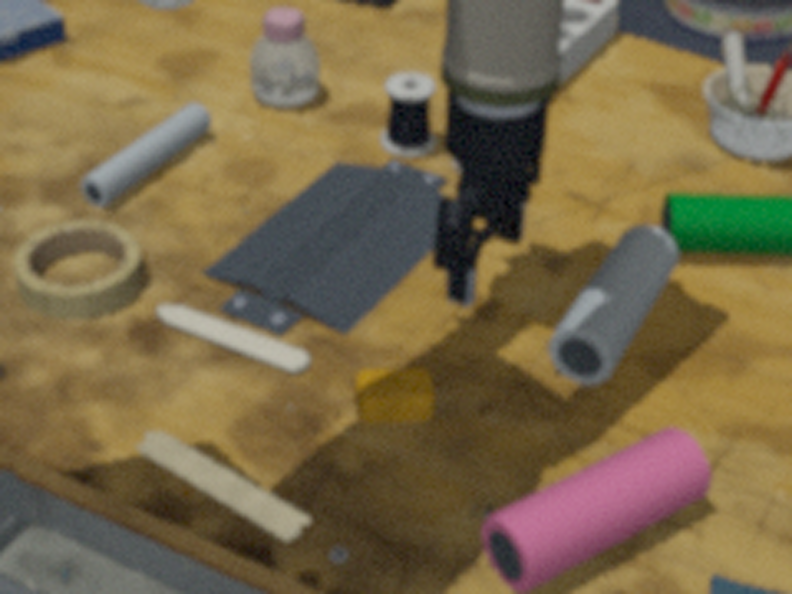

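View pics/d6.png

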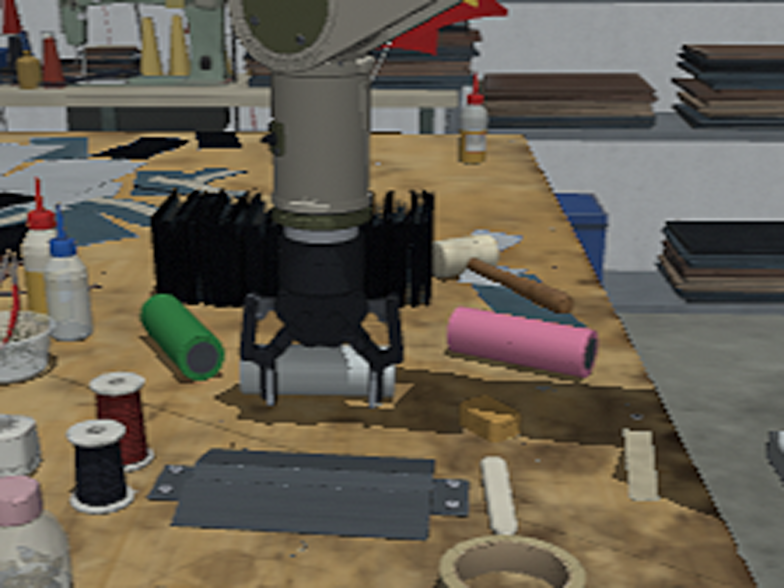

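Run:
```python
from bench import r
from h import *
s=lambda a,b:np.array((a/3.3+170-.35,b/3.3+160-.35))
d=lambda a,b:np.array((a/2.8+160-.35,b/2.8+60-.35))
D=r.snapshot("side");S=r.snapshot("scene")
print('then',ray(S,s(580,357),25),ray(S,s(657,243),25),ray(D,d(389,375),25))
cv2.imwrite("pics/s7.png",crop(S,170,160,410,340,3.3)); cv2.imwrite("pics/d7.png",crop(D,160,60,440,270,2.8))
```

```text
then [ 493.25956625 -252.46172821   25.        ] [ 656.12991314 -255.00295333   25.        ] [ 496.6791242 -215.8226909   25.       ]
```

View pics/s7.png

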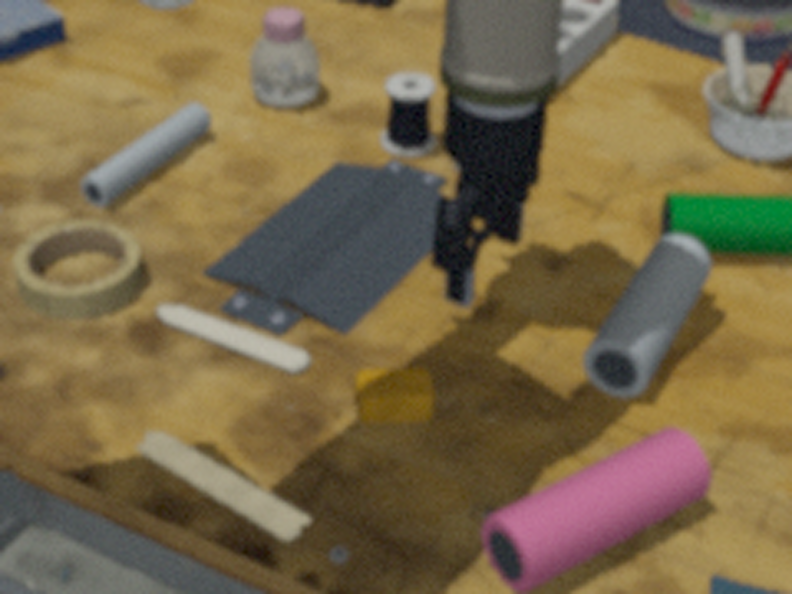

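```bash
python3 -m jog '[[0,0,-0.05,0,1],[0,0,-0.10,0,1],[-0.03,0,-0.14,0,1],[-0.07,0,-0.16,0,1],[-0.11,0,-0.18,0,1],[-0.15,0,-0.2,0,1],[-0.19,0,-0.2,0,1],[-0.19,0,-0.2,0,1],[-0.19,0,-0.2,0,1]]'
python3 - <<'E'
from bench import r
from h import *
S=r.snapshot("scene");W=r.snapshot("wrist")
cv2.imwrite("pics/s8.png",crop(S,170,160,410,340,3.3)); cv2.imwrite("pics/w8.png",crop(W,0,0,560,420,1.4))
E
```

```text
time: 8.1
tool_pos: [557.1, -334.0, 206.3]
tcp_rot: [179.8, 0.0, 89.8]
ft_force: [0.9, 0.7, -1.0]
finger_gap: 85.9
```

View pics/s8.png

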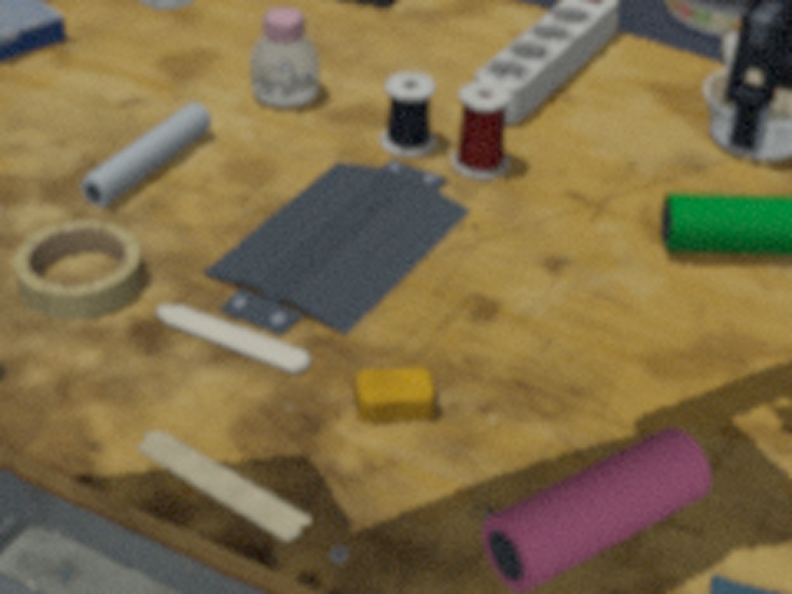

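View pics/w8.png

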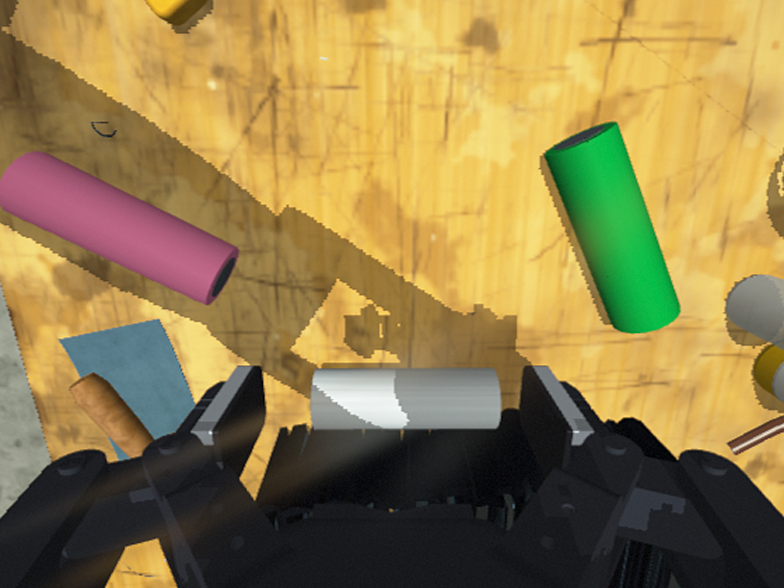

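Run:
```python
from bench import r
from h import *
S=r.snapshot("scene");W=r.snapshot("wrist");D=r.snapshot("side")
k=1.4
bar(W,[(312/k,370/k),(312/k,428/k),(500/k,369/k),(500/k,428/k)])
print('green',ray(W,np.array((590,138))/k,25),ray(W,np.array((650,332))/k,25),'pink',ray(W,np.array((225,275))/k,25))
cv2.imwrite("pics/w9.png",crop(W,180,230,380,380,4)); cv2.imwrite("pics/d9.png",crop(D,180,60,400,220,3.6));cv2.imwrite("pics/s9.png",crop(S,330,190,560,420,2.5))
```

```text
centre [ 569.4 -458.1   25. ] len 158.3 ang 0.02 along groove 35.7 across -442.3
green [ 696.24188014 -249.99000903   25.        ] [ 764.33893299 -397.51645098   25.        ] pink [ 429.67257079 -349.28619022   25.        ]
```

View pics/w9.png

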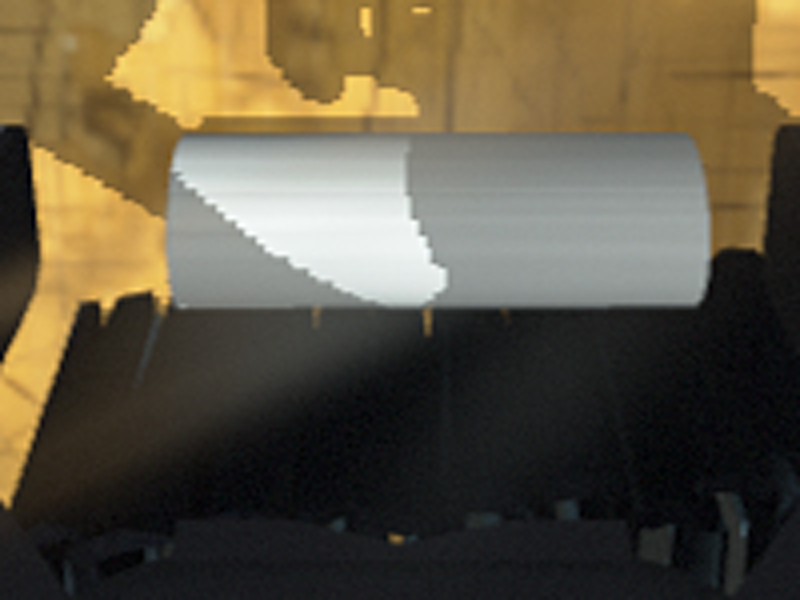

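View pics/d9.png

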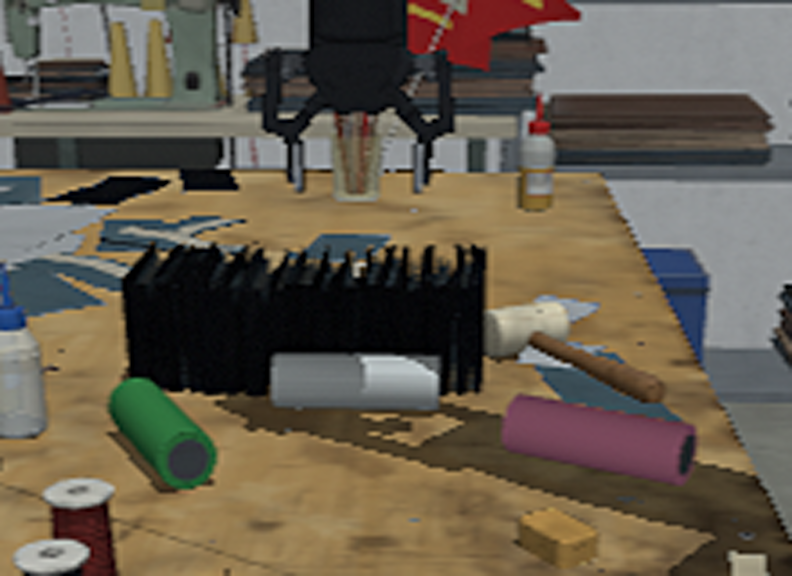

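View pics/s9.png

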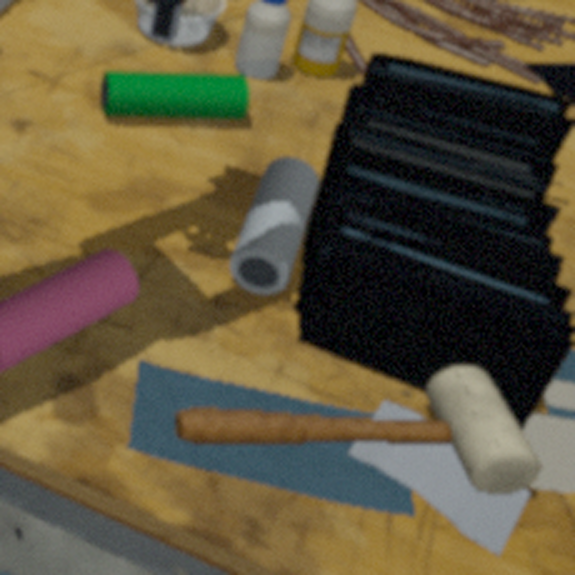

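Run:
```python
from bench import r
from h import *
S=r.snapshot("scene");D=r.snapshot("side");W=r.snapshot("wrist")
def rayy(s,uv,y):
    K,R,t=map(np.array,(s["K"],s["R"],s["t"])); d=R.T@np.linalg.solve(K,[uv[0],uv[1],1.]); c=-R.T@t
    return np.round(c+d*(y-c[1])/d[1],1)
d=lambda a,b:np.array((a/3.6+180-.35,b/3.6+60-.35))
s=lambda a,b:np.array((a/2.5+330-.3,b/2.5+190-.3))
print('stand base D L',ray(D,d(127,388),0),'R',ray(D,d(483,391),0),ray(D,d(455,393),0))
print('stand base S near corner',ray(S,s(302,333),0),'left far',ray(S,s(405,390),0))
print('bar bottom D',ray(D,d(350,410),0))
for y in(-490,-510,-530):print(y,'top',rayy(D,d(150,250),y),rayy(D,d(480,250),y),'S',rayy(S,s(312,200),y))
print('bar S',ray(S,s(258,270),25),ray(S,s(295,175),25))
```

```text
stand base D L [ 790.26930853 -510.8886158     0.        ] R [ 4.49200064e+02 -5.15664544e+02  5.68434189e-14] [ 475.72924444 -508.50462184    0.        ]
stand base S near corner [ 4.65782621e+02 -5.06296740e+02  1.13686838e-13] left far [ 444.55427672 -590.83934773    0.        ]
bar bottom D [ 5.71784402e+02 -4.54765709e+02 -5.68434189e-14]
-490 top [ 755.  -490.   138.2] [ 456.4 -490.   140.3] S [ 2304.4  -490.  -1250.4]
-510 top [ 759.1 -510.   133.7] [ 456.  -510.   135.8] S [ 6729.9  -510.  -4595.7]
-530 top [ 763.3 -530.   129.2] [ 455.5 -530.   131.3] S [11155.3  -530.  -7941.1]
bar S [ 495.64222444 -457.58939895   25.        ] [ 647.86893516 -460.92540685   25.        ]
```

```bash
python3 -m jog '[[-0.04,0.005,0.0,0,0],[-0.08,0.01,0.02,0,0],[-0.12,0.013,0.04,0,0],[-0.127,0.013,0.07,0,0],[-0.127,0.013,0.10,0,0],[-0.127,0.013,0.125,0,0],[-0.127,0.013,0.14,0,0],[-0.127,0.013,0.141,0,0],[-0.127,0.013,0.141,0,0]]'
python3 - <<'E'
from bench import r
from h import *
W=r.snapshot("wrist");S=r.snapshot("scene");cv2.imwrite("pics/s10.png",crop(S,330,160,560,390,2.5));cv2.imwrite("pics/w10.png",crop(W,0,0,560,420,1.4))
print(r.sense()['tool_pos'],r.sense()['ft_force'])
E
```

```text
time: 9.4
tool_pos: [571.3, -460.6, 67.0]
tcp_rot: [179.7, 0.1, 89.9]
ft_force: [-0.4, 0.7, 0.6]
finger_gap: 0.2
[ 572.07721567 -461.42043178   68.76700578] [0.90710378 0.50989238 0.02577518]
```

View pics/s10.png

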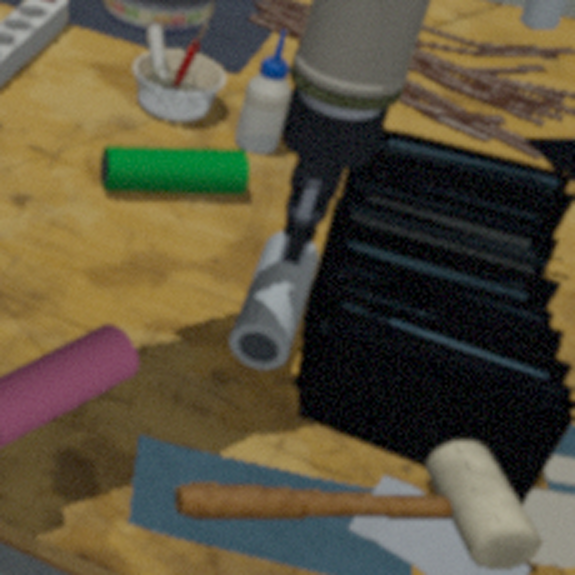

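View pics/w10.png

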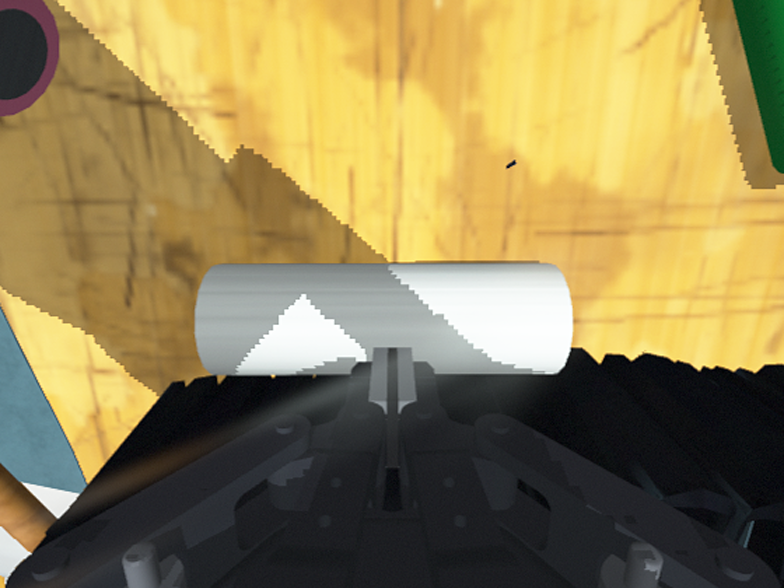

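```bash
python3 -m jog '[[0,0,0.008,0,0],[0,0,0.014,0,0],[0,0,0.015,0,0],[0,0,0.016,0,0],[0,0,0.016,0,0]]'; python3 -c "
from bench import r
import time
for i in range(3): print(r.sense()['tool_pos'],r.sense()['ft_force'])"
```

```text
time: 10.0
tool_pos: [572.1, -461.4, 52.5]
tcp_rot: [179.6, 0.2, 89.9]
ft_force: [-0.1, -0.3, -0.1]
finger_gap: -0.1
[ 572.07545969 -461.39150508   52.49371718] [-0.05184659 -0.27065683 -0.08724026]
[ 572.07545969 -461.39150508   52.49371718] [-0.05184659 -0.27065683 -0.08724026]
[ 572.07545969 -461.39150508   52.49371718] [-0.05184659 -0.27065683 -0.08724026]
```

```bash
python3 -m jog '[[0,0,0.001,0,0],[0,0,0.002,0,0],[0,0,0.002,0,0]]'; python3 -m jog '[[0,0,0.001,0,0],[0,0,0.001,0,0]]'
```

```text
time: 10.3
tool_pos: [572.0, -461.3, 50.3]
tcp_rot: [179.6, 0.2, 89.9]
ft_force: [0.1, 0.3, -0.9]
finger_gap: -0.0
time: 10.5
tool_pos: [572.1, -461.5, 50.1]
tcp_rot: [179.6, 0.2, 89.9]
ft_force: [-0.9, 1.2, 4.4]
finger_gap: 0.1
```

```bash
python3 -m jog '[[0.004,0,0.0005,0,0],[0.011,0,0.0005,0,0],[0.019,0,0.0005,0,0],[0.027,0,0.0005,0,0],[0.030,0,-0.02,0,0],[0.030,0,-0.04,0,0],[0.030,0,-0.05,0,0]]'
python3 - <<'E'
from bench import r
from h import *
W=r.snapshot("wrist");D=r.snapshot("side");cv2.imwrite("pics/d11.png",crop(D,180,60,400,220,3.6));cv2.imwrite("pics/w11.png",crop(W,0,0,560,420,1.4))
print(r.sense()['tool_pos'],r.sense()['ft_force'])
E
```

```text
time: 11.2
tool_pos: [573.1, -431.6, 103.5]
tcp_rot: [179.4, 0.3, 90.0]
ft_force: [0.2, -0.4, 0.0]
finger_gap: -0.5
[ 573.31222706 -432.31123609  103.42733078] [ 0.42656416 -1.16085485  0.0395747 ]
```

View pics/w11.png

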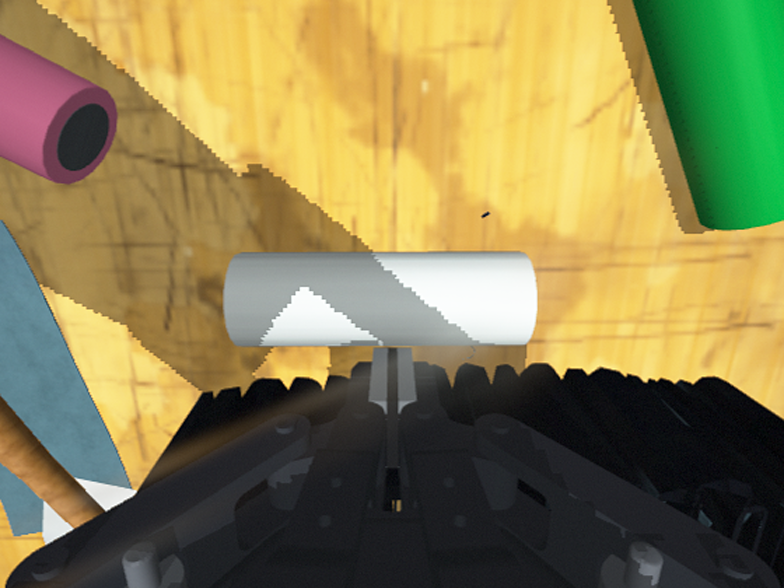

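View pics/d11.png

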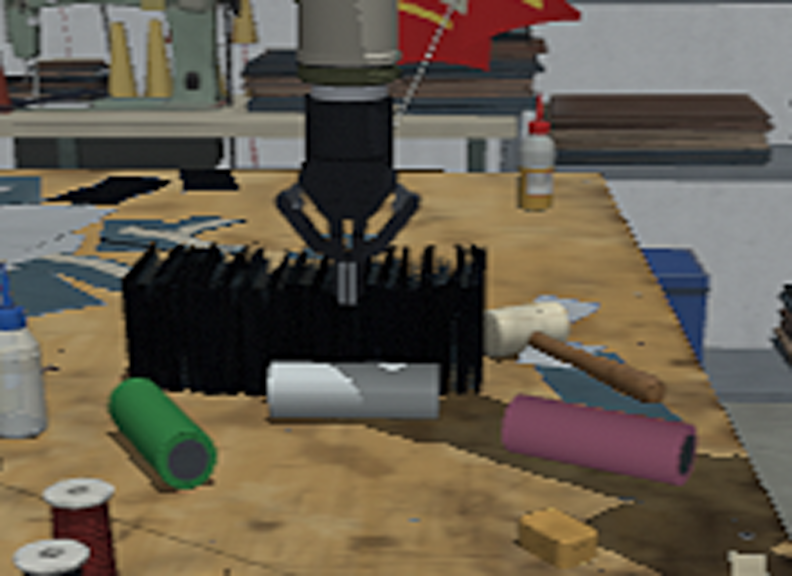

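Run:
```python
from bench import r
from h import *
W=r.snapshot("wrist");k=1.4
bar(W,[(225/k,253/k),(225/k,345/k),(537/k,252/k),(537/k,346/k)])
print(ray(W,np.array((40,180))/k,25),'stand',ray(W,np.array((527,375))/k,120))
cv2.imwrite("pics/w12.png",crop(W,0,0,560,420,1.4))
m=cv2.absdiff(cv2.imread("pics/w12.png"),cv2.imread("pics/w11.png"));print(m[:340].mean())
```

```text
centre [ 568.3 -433.    25. ] len 166.2 ang -0.27 along groove 33.1 across -417.2
[ 402.92270522 -370.76961373   25.        ] stand [ 616.65164196 -425.01554389  120.        ]
3.226027911164466
```

```bash
python3 -m jog '[[-0.007,-0.004,0.02,0,0],[-0.007,-0.004,0.038,0,0],[-0.007,-0.004,0.048,0,0],[-0.007,-0.004,0.051,0,0],[-0.007,-0.004,0.051,0,0]]'; python3 -m jog '[[0,0,0.001,0,0],[0,0,0.001,0,0]]'
```

```text
time: 11.85
tool_pos: [568.5, -439.2, 50.1]
tcp_rot: [179.5, 0.3, 89.9]
ft_force: [-1.7, -0.1, 3.8]
finger_gap: -0.2
time: 12.05
tool_pos: [568.6, -439.8, 49.9]
tcp_rot: [179.5, 0.4, 89.9]
ft_force: [-3.3, 0.0, 10.0]
finger_gap: -0.1
```

```bash
python3 -m jog '[[0.005,0,0,0,0],[0.014,0,0,0,0],[0.026,0,0,0,0],[0.035,0,-0.003,0,0],[0.038,0,-0.03,0,0],[0.038,0,-0.06,0,0.5],[0.030,0,-0.09,0,1],[0,0,-0.11,0,1],[-0.03,0,-0.11,0,1]]'
python3 - <<'E'
from bench import r
from h import *
W=r.snapshot("wrist");D=r.snapshot("side");cv2.imwrite("pics/d13.png",crop(D,180,60,400,220,3.6));cv2.imwrite("pics/w13.png",crop(W,0,0,560,420,1.4))
print(r.sense()['tool_pos'],r.sense()['ft_force'])
E
```

```text
time: 12.95
tool_pos: [569.7, -470.1, 164.6]
tcp_rot: [179.3, 0.6, 90.0]
ft_force: [1.0, -1.0, 0.7]
finger_gap: 58.2
[ 566.92998887 -472.31311551  160.12280952] [-0.8059616   0.06025212  0.09228945]
```

View pics/w13.png

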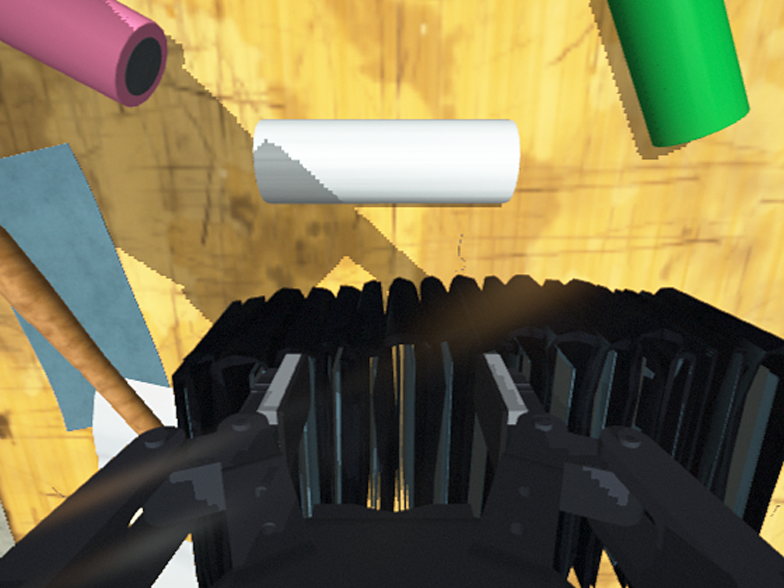

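Run:
```python
from bench import r
from h import *
W=r.snapshot("wrist");k=1.4;S=r.snapshot("scene")
bar(W,[(255/k,120/k),(258/k,202/k),(519/k,120/k),(517/k,205/k)])
for z in (110,135):print('stand top',ray(W,np.array((450,280))/k,z),ray(W,np.array((350,290))/k,z))
print('pink',ray(W,np.array((140,70))/k,25),'green',ray(W,np.array((695,150))/k,25),ray(W,np.array((655,150))/k,25))
cv2.imwrite("pics/s13.png",crop(S,280,160,560,420,2.2))
cv2.imwrite("pics/w14.png",crop(W,0,0,560,420,1.4))
```

```text
centre [ 565.3 -405.    25. ] len 158.8 ang -0.59 along groove 28.5 across -389.5
stand top [ 593.81038063 -453.77547871  110.        ] [ 547.8176732  -458.30864049  110.        ]
stand top [ 590.21942458 -445.89712239  135.        ] [ 550.19734268 -449.84180367  135.        ]
pink [ 424.68453832 -353.99167652   25.        ] green [ 751.40162944 -399.05928836   25.        ] [ 727.10247139 -398.94825144   25.        ]
```

View pics/s13.png

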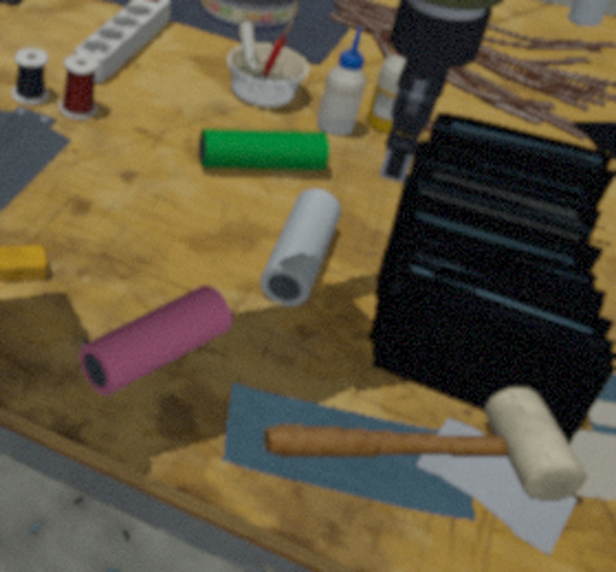

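View pics/w14.png

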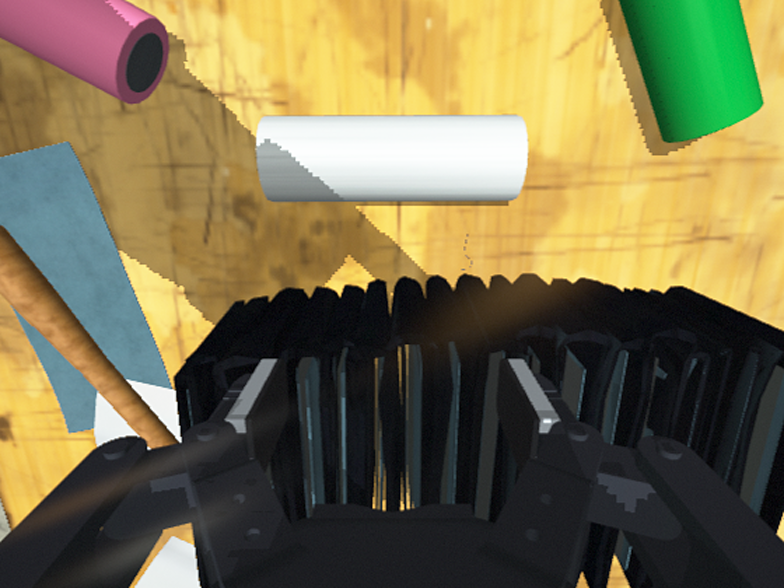

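```bash
python3 -m jog '[[0.012,-0.001,0,0,1],[0.023,-0.002,0,0,1],[0.023,-0.002,0.03,0,1],[0.023,-0.002,0.07,0,1],[0.023,-0.002,0.10,0,1],[0.023,-0.002,0.13,0,1],[0.023,-0.002,0.145,0,1],[0.023,-0.002,0.145,0,1]]'
python3 - <<'E'
from bench import r
from h import *
W=r.snapshot("wrist");D=r.snapshot("side");cv2.imwrite("pics/d15.png",crop(D,180,60,400,220,3.6));cv2.imwrite("pics/w15.png",crop(W,0,0,560,420,1.4))
print(r.sense()['tool_pos'],r.sense()['ft_force'])
E
```

```text
time: 13.95
tool_pos: [564.4, -443.6, 9.6]
tcp_rot: [179.9, 0.0, 89.9]
ft_force: [-0.1, 0.6, -0.7]
finger_gap: 85.5
[ 566.65832723 -446.22516929   14.30095235] [ 0.02699211  0.41822734 -0.49612697]
```

View pics/w15.png

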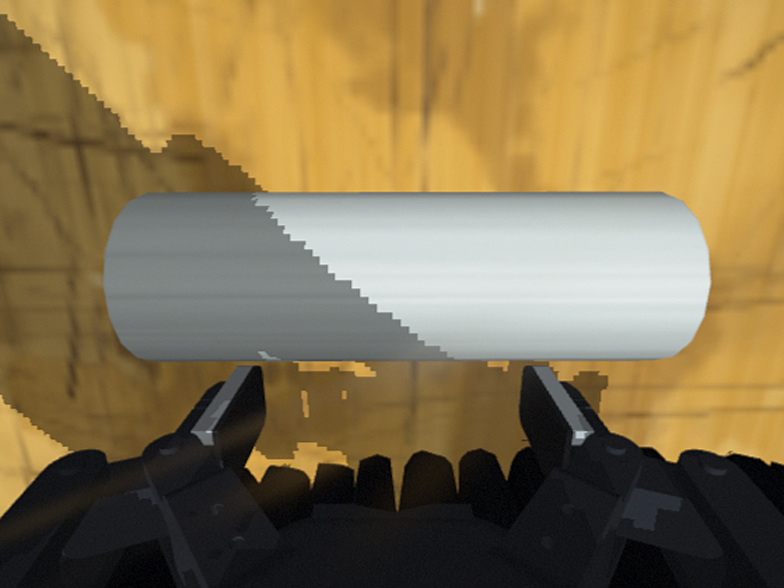

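```bash
python3 -m jog '[[0,0,0.005,0,1],[0,0,0.010,0,1],[0.003,0,0.010,0,1],[0.006,0,0.010,0,1],[0.010,0,0.010,0,1],[0.014,0,0.010,0,1],[0.018,0,0.010,0,1],[0.022,0,0.010,0,1],[0.027,0,0.010,0,1],[0.032,0,0.010,0,1],[0.037,0,0.010,0,1],[0.042,0,0.010,0,1],[0.047,0,0.010,0,1],[0.052,0,0.010,0,1],[0.057,0,0.010,0,1],[0.062,0,0.010,0,1],[0.067,0,0.010,0,1],[0.072,0,0.010,0,1],[0.077,0,0.010,0,1],[0.082,0,0.010,0,1]]'
python3 - <<'E'
from bench import r
from h import *
W=r.snapshot("wrist");cv2.imwrite("pics/w16.png",crop(W,0,0,560,420,1.4))
print(r.sense()['tool_pos'],r.sense()['ft_force'])
E
```

```text
time: 16.05
tool_pos: [566.9, -363.9, 3.9]
tcp_rot: [179.6, 0.3, 89.9]
ft_force: [-0.6, -0.2, -0.1]
finger_gap: 85.2
[ 566.97682291 -363.02449215    3.78752064] [-0.18918795  0.60539748 -0.19218258]
```

View pics/w16.png

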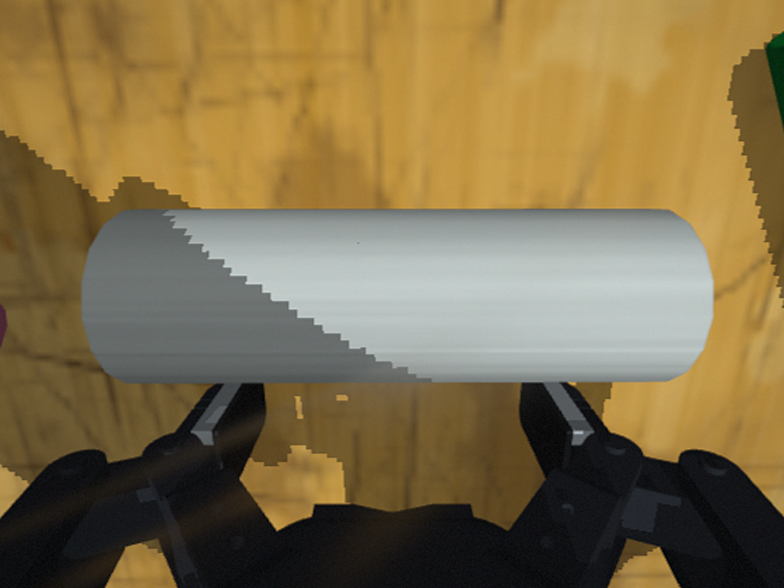

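```bash
python3 -m jog '[[0.006,0,0,0,1],[0.012,0,0,0,1],[0.018,0,0,0,1],[0.024,0,0,0,1],[0.030,0,0,0,1],[0.036,0,0,0,1],[0.042,0,0,0,1],[0.048,0,0,0,1],[0.054,0,0,0,1],[0.060,0,0,0,1],[0.066,0,0,0,1],[0.072,0,0,0,1],[0.078,0,0,0,1],[0.084,0,0,0,1],[0.090,0,0,0,1],[0.096,0,0,0,1],[0.102,0,0,0,1],[0.108,0,0,0,1],[0.114,0,0,0,1],[0.120,0,0,0,1]]'
python3 - <<'E'
from bench import r
from h import *
W=r.snapshot("wrist");cv2.imwrite("pics/w17.png",crop(W,0,0,560,420,1.4))
print(r.sense()['tool_pos'],r.sense()['ft_force'])
E
```

```text
time: 18.1
tool_pos: [567.2, -242.5, 3.3]
tcp_rot: [179.6, 0.2, 89.9]
ft_force: [0.1, 0.6, 0.5]
finger_gap: 85.1
[ 567.12075054 -241.58386205    3.12683111] [-0.47932118  1.16418888 -0.9625796 ]
```

View pics/w17.png

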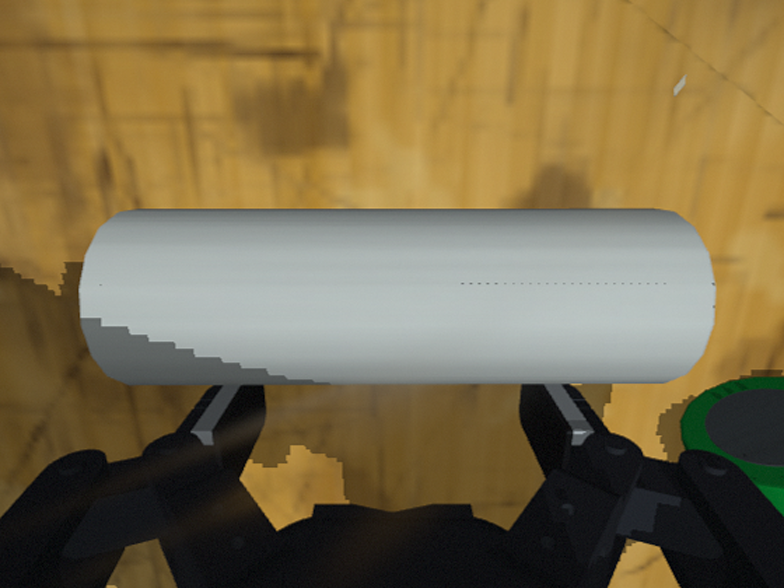

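```bash
python3 -m jog '[[0.005,0,0,0,1],[0.010,0,0,0,1],[0.015,0,0,0,1],[0.020,0,0,0,1],[0.025,0,0,0,1],[0.030,0,0,0,1],[0.035,0,0,0,1],[0.040,0,0,0,1],[0.045,0,0,0,1],[0.050,0,0,0,1],[0.055,0,0,0,1],[0.060,0,0,0,1],[0.065,0,0,0,1],[0.070,0,0,0,1],[0.075,0,0,0,1],[0.080,0,0,0,1],[0.085,0,0,0,1],[0.090,0,0,0,1],[0.095,0,0,0,1],[0.100,0,0,0,1]]'
python3 - <<'E'
from bench import r
from h import *
W=r.snapshot("wrist");D=r.snapshot("side");cv2.imwrite("pics/w18.png",crop(W,0,0,560,420,1.4));cv2.imwrite("pics/d18.png",crop(D,180,110,400,270,3.6))
print(r.sense()['tool_pos'],r.sense()['ft_force'])
E
```

```text
time: 20.15
tool_pos: [567.3, -141.2, 2.8]
tcp_rot: [179.6, 0.2, 89.9]
ft_force: [-0.4, 0.3, 0.0]
finger_gap: 85.7
[ 567.21065205 -140.85480371    2.70650975] [ 0.61717852 -0.01374299 -0.66061874]
```

View pics/w18.png

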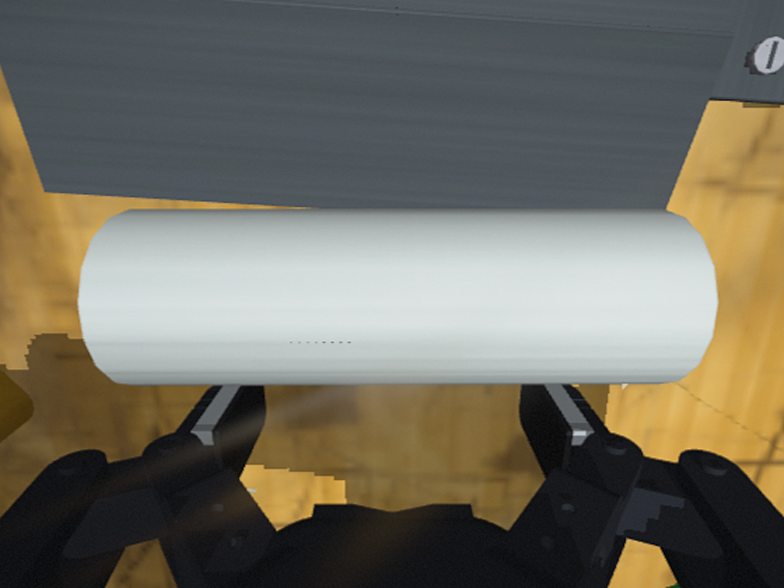

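View pics/d18.png

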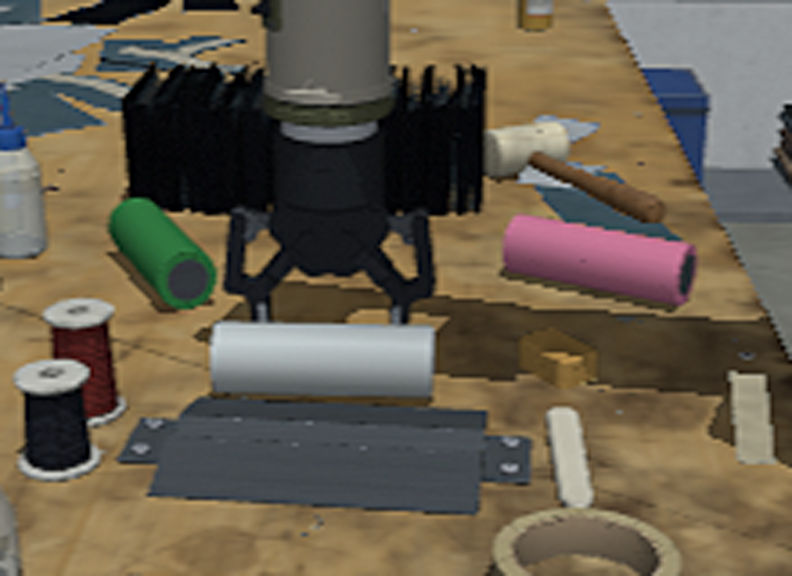

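```bash
python3 -m jog '[[0.004,0,0,0,1],[0.008,0,0,0,1],[0.012,0,0,0,1],[0.016,0,0,0.004,1],[0.019,0,0,0.008,1],[0.022,0,-0.001,0.012,1],[0.025,0,-0.001,0.016,1],[0.028,0,-0.002,0.020,1],[0.031,0,-0.002,0.024,1],[0.034,0,-0.003,0.028,1],[0.037,0,-0.003,0.032,1],[0.040,0,-0.004,0.036,1],[0.043,0,-0.004,0.040,1],[0.046,0,-0.005,0.044,1],[0.049,0,-0.006,0.048,1],[0.052,0,-0.006,0.052,1],[0.054,0,-0.007,0.056,1],[0.056,0,-0.007,0.060,1],[0.058,0,-0.008,0.060,1],[0.060,0,-0.008,0.060,1]]'
python3 - <<'E'
from bench import r
from h import *
W=r.snapshot("wrist");D=r.snapshot("side");cv2.imwrite("pics/w19.png",crop(W,0,0,560,420,1.4));cv2.imwrite("pics/d19.png",crop(D,180,110,400,270,3.6))
print(r.sense()['tool_pos'],r.sense()['ft_force'])
E
```

```text
time: 22.25
tool_pos: [567.3, -80.8, 10.7]
tcp_rot: [179.6, 0.2, 86.5]
ft_force: [-0.3, -2.5, 1.7]
finger_gap: 85.4
[567.25485884 -80.41001113  10.48467357] [ 0.62850868 -1.2912381   0.2027087 ]
```

View pics/w19.png

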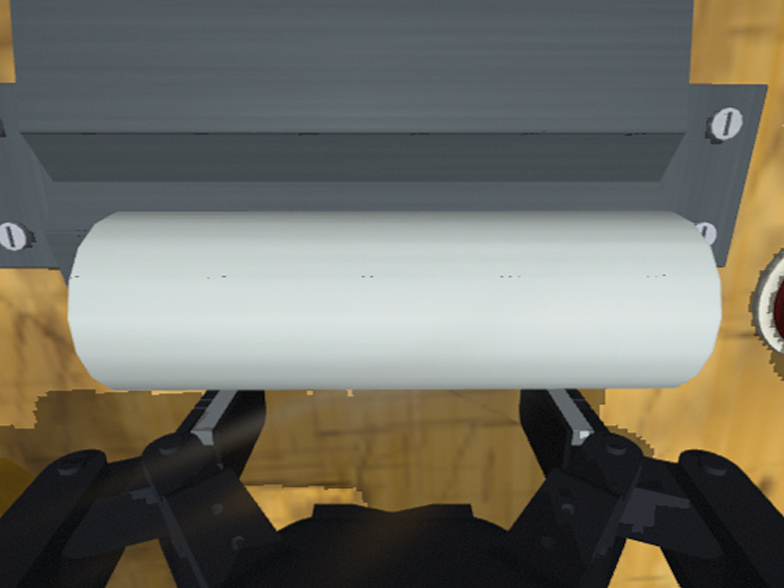

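View pics/d19.png

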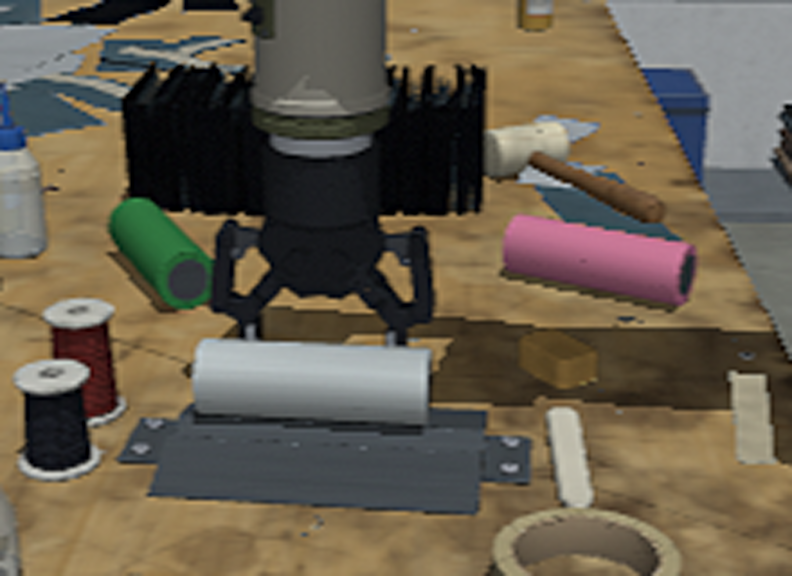

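```bash
python3 -m jog '[[0.002,0,0,0,1],[0.004,0,-0.001,0,1],[0.006,0,-0.001,0,1],[0.008,0,-0.001,0,1],[0.010,0,-0.002,0,1],[0.012,0,-0.002,0,1],[0.014,0,-0.002,0,1],[0.016,0,-0.002,0,1],[0.018,0,-0.003,0,1],[0.020,0,-0.003,0,1],[0.022,0,-0.003,0,1],[0.022,0,-0.003,0,1]]'
python3 - <<'E'
from bench import r
from h import *
W=r.snapshot("wrist");D=r.snapshot("side");cv2.imwrite("pics/w20.png",crop(W,0,0,560,420,1.4));cv2.imwrite("pics/d20.png",crop(D,180,110,400,270,3.6))
print(r.sense()['tool_pos'],r.sense()['ft_force'])
E
```

```text
time: 23.55
tool_pos: [568.5, -58.1, 13.4]
tcp_rot: [179.6, 0.1, 86.5]
ft_force: [0.5, 0.2, -0.4]
finger_gap: 85.3
[568.59061528 -58.42148936  13.42034557] [-0.74903554  0.91234686  0.66676021]
```

View pics/w20.png

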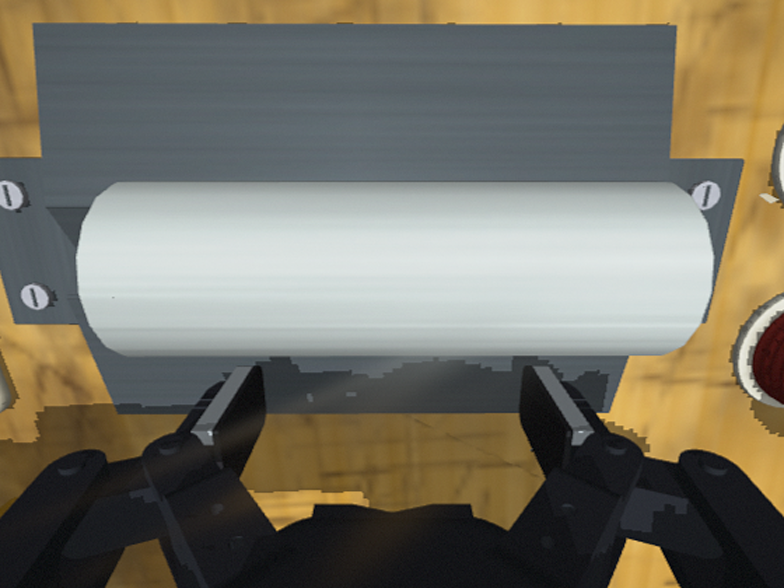

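View pics/d20.png

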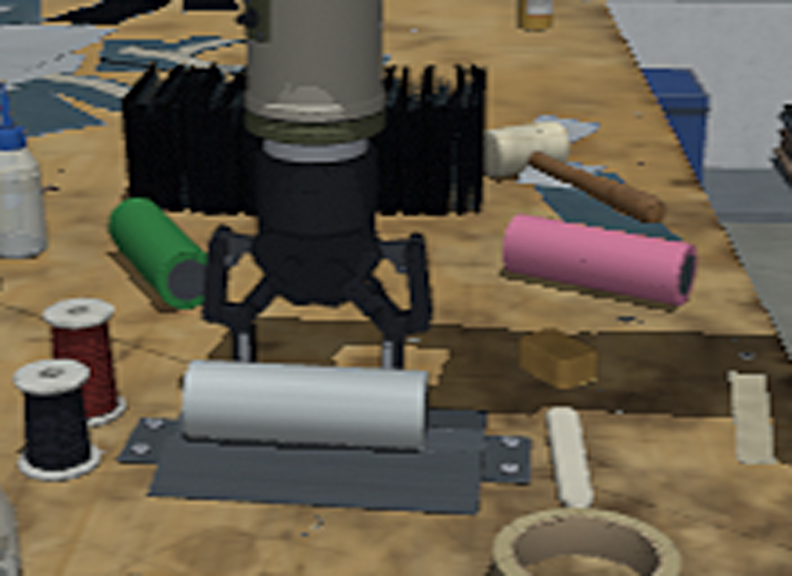

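```bash
python3 -m jog '[[-0.015,0,0,0,1],[-0.035,0,0,0,1],[-0.045,0,-0.03,0,1],[-0.05,0,-0.07,0,1],[-0.05,0,-0.11,0,1],[-0.05,-0.005,-0.15,0,1],[-0.05,-0.005,-0.18,0,1],[-0.05,-0.005,-0.18,0,1],[-0.05,-0.005,-0.18,0,1]]'
python3 - <<'E'
from bench import r
from h import *
W=r.snapshot("wrist");D=r.snapshot("side");S=r.snapshot("scene");cv2.imwrite("pics/w21.png",crop(W,80,0,420,255,2.35));cv2.imwrite("pics/d21.png",crop(D,200,180,340,290,5.5));cv2.imwrite("pics/s21.png",crop(S,200,190,340,290,5.5))
print(r.sense()['tool_pos'],r.sense()['ft_force'])
E
```

```text
time: 24.55
tool_pos: [559.9, -108.5, 194.5]
tcp_rot: [179.5, 0.2, 86.5]
ft_force: [-0.5, -0.4, -0.9]
finger_gap: 85.7
[ 558.30711327 -107.586847    191.5505382 ] [-0.47857311 -0.52019396 -0.67504107]
```

View pics/w21.png

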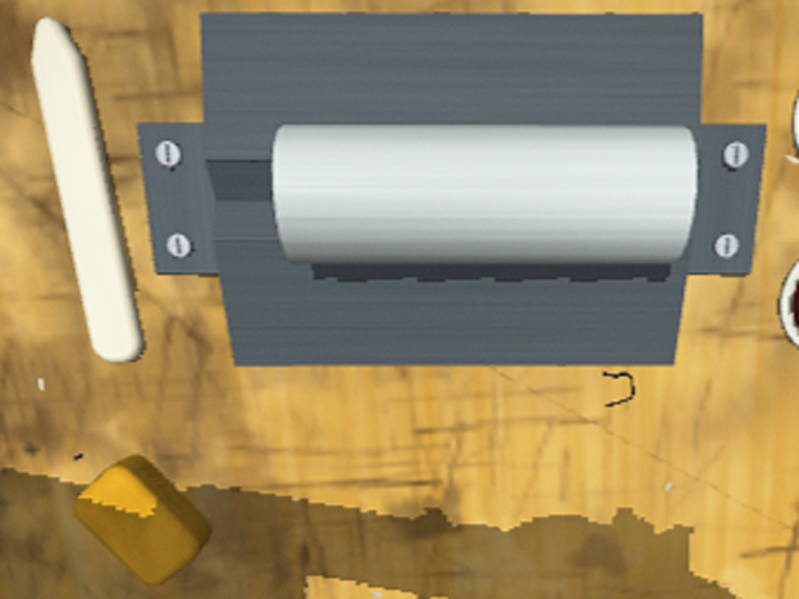

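View pics/d21.png

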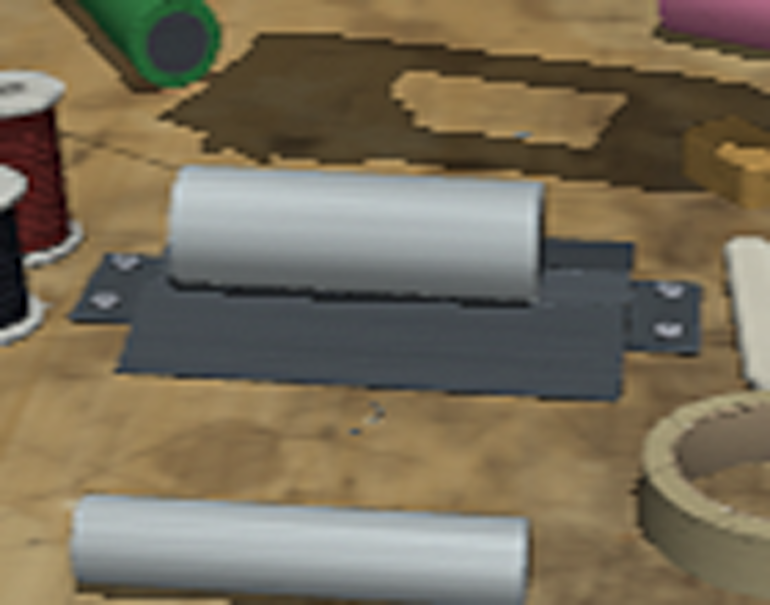

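View pics/s21.png

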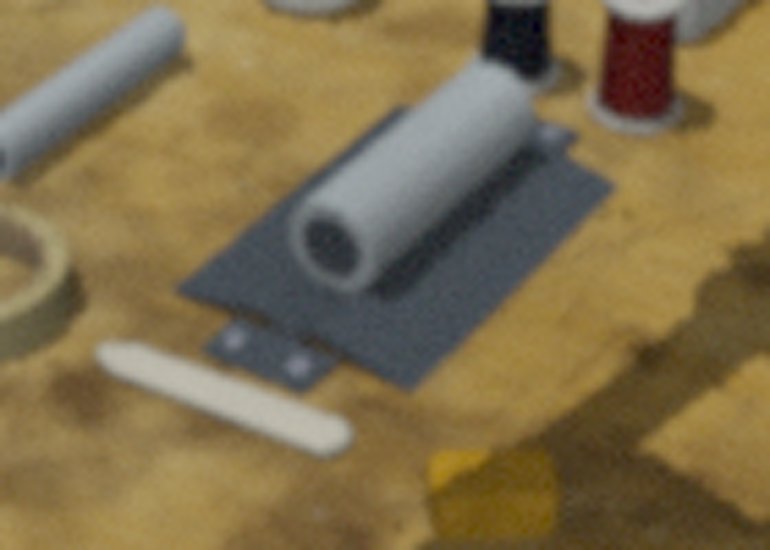

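Run:
```python
from bench import r
from h import *
W=r.snapshot("wrist");D=r.snapshot("side");S=r.snapshot("scene")
w=lambda a,b:np.array((a/2.35+80-.3,b/2.35-.3)); d=lambda a,b:np.array((a/5.5+200-.4,b/5.5+180-.4)); s=lambda a,b:np.array((a/5.5+200-.4,b/5.5+190-.4))
g=np.array([.9982,-.0593]);nn=np.array([.0593,.9982])
def P(n,X):
    e=X[:2]-np.array([560,-14.5]);print(n,np.round(X,1),'along',round(e@g,1),'across',round(e@nn,1))
P('W left top',ray(W,w(273,190),58));P('W right top',ray(W,w(697,190),58))
for p in((202,14),(703,14),(674,365),(236,365)):P('corner',ray(W,w(*p),0))
for p in((168,154),(179,245),(736,154),(727,245)):P('screw',ray(W,w(*p),7))
P('S cap',ray(S,s(332,246),33))
P('D near/right top',ray(D,d(541,185),58));P('D left top',ray(D,d(180,170),58));P('D left mid',ray(D,d(171,230),33));P('D right mid',ray(D,d(540,243),33))
print(r.sense()['tool_pos'])
```

```text
W left top [495.5  -7.8  58. ] along -64.8 across 2.8
W right top [643.1 -16.9  58. ] along 83.1 across 2.6
corner [462.6  62.8   0. ] along -101.8 across 71.4
corner [660.3  50.8   0. ] along 96.2 across 71.1
corner [652.  -87.8   0. ] along 96.2 across -67.7
corner [454.2 -75.7   0. ] along -102.0 across -67.3
screw [442.4  12.3   7. ] along -119.0 across 19.8
screw [440.4 -23.    7. ] along -118.8 across -15.5
screw [673.4  -1.8   7. ] along 112.5 across 19.4
screw [671.3 -37.1   7. ] along 112.5 across -16.0
S cap [497.6 -11.4  33. ] along -62.5 across -0.6
D near/right top [495.2 -13.5  58. ] along -64.7 across -2.8
D left top [644.6 -21.4  58. ] along 84.9 across -1.9
D left mid [648.8 -15.9  33. ] along 88.7 across 3.9
D right mid [495.2 -11.   33. ] along -64.8 across -0.4
[ 558.5968829  -107.39545662  191.94391242]
```

Run:
```python
from bench import r
print(r.sense()['time'],r.hand_in())
```

```text
the job is handed in; nothing more can be done
24.85 None
```

The thick bar is seated in the V, parallel to the groove, with both ends inside the block. I handed in at about 24.9 s of the 48 s.

**Last checks:**
- **Ends:** they lie at about −62 to −65 mm and +83 to +89 mm along the groove, against ±100 mm for the plate. The bar sits roughly 10–12 mm off centre, so the tighter end has at least 11 mm to spare.
- **Seating:** the axis is 0–4 mm from the groove line, and the three camera views agree to about 6 mm.
- **Other things:** the thin bar, wax cake, bone folder, spools, and green and pink look-alikes looked unmoved in the camera views. I judged that by eye and a few pixel positions, not a full before-and-after comparison.
- **Gripper:** open, up and well clear of everything.

**What did not go to plan:**
- **First push:** it did not take out the bar's skew of about 8°, because the bar simply rolled on at that angle.
- **Backward tap:** I tapped the leading end quickly from the front. That straightened the bar, but it also sent it rolling back about 320 mm, between the pink and green bars, to beside the black rack. It very likely touched the rack, because the gap behind it measured roughly nothing.
- **Top strokes:** there was no room behind the bar there, so I rolled it away with two light strokes of the closed fingertips on its top, pressing with up to 10 N. That was not a push on its side.
- **Final run:** from there I pushed its side with both open fingertips, along the bench, up the run-up and over the crest. It was never gripped, carried or lifted.

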